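# Heft two seasoning tins and queue the full one in the flow rack

## Robot

A 6-joint arm with a two-finger parallel gripper is mounted at the origin on the work surface. World frame = base frame: x ahead of the robot, y to its left, z up, the work surface at z = 0. Lengths are in m, angles in rad, forces in N, time in s.
With the tool pointing down it reaches from about 0.375 to 0.9 m from the base axis. Payload 3.1 kg.
Tool frame: the origin (TCP) lies between the finger pads; the fingertips stand 8 mm ahead of it and the grasp point (between the pads) lies 11 mm behind it; z points along the fingers, y is the line along which they close (so a half turn about z gives the same grasp; the last joint's range is limited). The gripper opens to 87 mm and grips with 3 to 60 N. Pads are 19 mm wide; open, the fingers measure 117 mm over their backs; the gripper's body (75 mm by 190 mm) begins 51 mm behind the grasp point.
Start: joints at [-1.349, 0.527, 1.433, -0, 1.181, -0.178], TCP at [0.243, -0.576, 0.231] pointing down, gripper open.
Joint ranges: [-3.08, 3.08], [-0.75, 2.2], [0.22, 2.44], [-1.43, 4.57], [0, 2.65], [-2.85, 2.85]. Speed limits (rad/s): [2.79, 2.79, 3.14, 3.14, 3.14, 3.14].

## Interface

Orientations are given as a unit quaternion [x, y, z, w].
In Python, from rig import robot, vision, job gives the robot as it stands.
- The arm moves only by the shell command python3 -m handwheel 'ROWS' [OPENING] [FORCE]. ROWS is JSON, a list of rows, each a list of 4 numbers: the shift along the tool's x, y, z as a fraction of full scale, then the turn about the tool's z as a fraction of full scale. A call has 1 to 20 rows; each row is the pose to reach, as a shift and turn from the pose commanded when the call began, along the tool's axes at that moment, turning the shorter way round; what a row does not reach only later rows make up. Full scale, the value 1, is 300 mm for a shift and 2 pi rad for a turn. A row lasts 1/12 s, in which the tool goes at most 41.7 mm and 7.16 degrees, less where a joint would pass 70% of its speed; a pose out of reach is approached as far as the arm can. A call with a number of a shift or a turn outside -1 to 1 is refused whole. A call with a gripper value outside its range is refused whole. OPENING is the opening in per cent of the stroke, from 0 (shut) to 100 (fully open), set as the call begins (- or left out, the last holds). The fingers move at their own pace and stop on an object; FORCE is the grip in N (left out, the last holds). Time passes only in rows, so rows that repeat a pose let the fingers close. It gives the time, the measured TCP pose, the force, the opening and the grip force at its end, in the units of the state.
- robot.get_obs(): the state, without advancing time (a new reading comes with each control period).
- vision.camera(name): name is "side" or "top"; returns a dict with "frame" (480x640x3 uint8, red, green, blue), "K" (3x3 intrinsics, pixels), "cam_to_world" (4x4, takes a point from camera to world coordinates). Camera axes: x right, y down, z forward; pixel columns grow to the right and rows downward; lengths in m; the calibration is good to about 2 mm. A picture is of the moment at which its call begins. There is no depth.
- job.hand_in(): hands the job in; it is judged then, once.
Trained networks look in the newest picture that a camera, given by its name, has taken for a name from the list of things; names that differ only in an ending like _2 or _b are one class to them, and where a whole thing is asked for, a point or a joint stands for the part that bears it (a point fixed in the world has none). Each returns a list of dicts, best first, with "conf" (0 to 1); they miss things now and then, are a little off and sometimes report something else, mostly with a low value. They report only what shows in the picture. A call takes as long as a camera call.
- vision.look_for(camera, label): "point" ([row, column] in pixels, amid what is visible of it).
- vision.outline_of(camera, label): "mask" (480x640 bool, what is visible of it) and "point" ([row, column] in pixels, amid what is visible of it).
The state is a dict: "time": time; "q": joint angles; "joint_velocities": joint speeds; "joint_torque": joint torques, N m; "position": TCP position; "tool_rot": TCP orientation; "ft_force": force on the tool from outside, world axes, zero at the start; "moment": the same for the moment, N m; "grip_width": finger opening in m; "grip_force": force on a finger pad.
Only numpy, scipy, OpenCV 4.12 (cv2) and the standard library are available. Lean on these libraries where they do the work, as an engineer would, in place of code of your own. Each camera call takes 0.05 s, during which the arm holds its last target. There are 200 camera calls.

## Task

One of the two loose seasoning tins on the counter is full and the other part used: lift them clear of the counter one after the other to feel which is heavier, then stand the heavier one in the open upper end of the rack's narrow sloping lane and, keeping hold of it all the way, ease it down the slope until it rests gently against the tins already queued there, and let go. Do not let a tin drop, run free or ram the queue; leave the lighter one standing upright on the counter and the other things where they are.

Things in the scene. Friction and masses are not known exactly. Their poses are not given: they have to be found in the camera images.
- tin_p_mid (a point): Closed tinplate seasoning tin with pale label band: 80 mm long (x), 60 mm wide (y), 114 mm high plus a lid 6 mm proud, upright on the counter. The point: 60 mm above its underside. One of tin_p and tin_q is full, 0.7 to 0.9 kg, the other part used and at least 0.2 kg lighter; they look alike. Grip it across the 60 mm width, from above.
- tin_q_mid (a point): The second tin, the same in every way but its weight: see tin_p_mid. This point is 60 mm above its underside.
- tin_p: The tin of tin_p_mid; origin at the centre of its underside.
- tin_q: The tin of tin_q_mid; origin at the centre of its underside.
- rack: Fixed counter-top gravity-feed rack of sheet steel, two lanes side by side. Origin on the counter straight below the middle of the mouth (upper, near) edge of the narrow lane for tins; x points level along the lane, away from the mouth, y left, z up. On the left (y 41 to 122 mm) a wide lane holds low cans, 42 mm high.
- lane_mouth (a point): Middle of the narrow lane's mouth edge, on its floor, 100 mm above the counter; axes as rack. The floor runs 345 mm along x, falling 0.14 rad (8 degrees), very slippery: a loose tin runs down. 66 mm clear between thin guides 24 mm high, open above. A tin in it has its 80 mm length along the lane and leans 0.14 rad with the slope.
- queue: Fixed slotted rail at the narrow lane's low end with a stop, set anywhere along it, and two such tins standing queued on the stop, clamped, unyielding. Origin: lane floor's lower end, 345 mm down from the mouth. The stop's setting is not measured: the queued tins' upper face lies 130 to 177 mm down the slope from the mouth, to be felt.
- jar_mid (a point): Small amber jar, 58 mm across, 85 mm high, standing beyond the tins; its centre. A bystander.
- sauce_mid (a point): Amber sauce bottle, 60 mm across, 190 mm high, standing; its centre. A bystander.
- mug_mid (a point): White mug, 76 mm across, 90 mm high, standing; its centre. A bystander.
- carton_mid (a point): White carton, 62 x 92 x 115 mm, standing; its centre. A bystander.
- can_mid (a point): Low plain can, 74 mm across, 52 mm high, standing on the robot's side of the tins; its centre. A bystander.
- spoon: Steel serving spoon lying flat on the counter near the robot. A bystander.

How it is judged:
By the outcome, as a careful person would: the job done as asked, in the order asked, and still so for the second after the job is handed in, with the robot touching nothing.
It also fails if it takes over 64 s, if anything falls off the work surface, if the arm or the gripper's body presses on something with over 40 N, if the wrist force passes 120 N, or if a joint passes its speed limit or range.

## Working session

There is one attempt and no reset: what is moved stays moved. The work goes in short steps, Python scripts to look and compute and a shell command to move; the robot and the scene stay as the last step left them, time stands still between calls to the robot, and variables do not carry over. Pictures are saved under pics/ and viewed, at most 10 in all, crops included, and the job is handed in when it is done.

```bash
mkdir -p pics; ls; cat > h.py <<'E'
from rig import robot, vision, job
import numpy as np, cv2
from scipy.spatial.transform import Rotation as R
def ray(c,p):
    d=np.linalg.inv(c["K"])@[p[1],p[0],1]; T=c["cam_to_world"]; return T[:3,3],T[:3,:3]@d
def at_z(c,p,z):
    o,d=ray(c,p); return o+d*(z-o[2])/d[2]
def proj(c,X):
    T=np.linalg.inv(c["cam_to_world"]); v=c["K"]@(T[:3,:3]@X+T[:3,3]); return v[:2]/v[2]
E
python3 - <<'E'
from h import *
for n in ("top","side"):
    c=vision.camera(n); cv2.imwrite(f"pics/{n}0.png",c["frame"][:,:,::-1]); print(n,c["K"][0],c["cam_to_world"].round(3).tolist())
    for l in "tin_p_mid tin_p rack lane_mouth queue jar_mid can_mid sauce_mid mug_mid carton_mid".split():
        print(l,[(np.round(r["point"],1).tolist(),round(r["conf"],2)) for r in vision.look_for(n,l)[:4]])
o=robot.get_obs();print({k:np.round(v,3).tolist() for k,v in o.items()})
E
```

```text
pics
top [450.15148284   0.         328.61129874] [[0.021, -0.986, 0.164, 0.412], [-1.0, -0.018, 0.019, -0.129], [-0.016, -0.164, -0.986, 1.025], [0.0, 0.0, 0.0, 1.0]]
tin_p_mid [([236.7, 303.3], 0.77)]
tin_p [([238.1, 307.7], 0.67), ([240.5, 424.7], 0.65)]
rack [([217.2, 180.4], 0.95)]
lane_mouth [([219.4, 185.1], 0.88)]
queue [([180.1, 200.5], 0.59)]
jar_mid [([194.4, 357.0], 0.78)]
can_mid [([329.6, 367.3], 0.84), ([147.2, 321.4], 0.71)]
sauce_mid [([147.9, 321.3], 0.58)]
mug_mid [([200.5, 475.7], 0.7), ([218.2, 182.5], 0.5)]
carton_mid [([165.2, 412.1], 0.81)]
side [496.31972446   0.         321.81490248] [[0.992, -0.062, 0.108, 0.456], [-0.125, -0.487, 0.865, -1.03], [-0.001, -0.871, -0.49, 0.593], [0.0, 0.0, 0.0, 1.0]]
tin_p_mid [([233.8, 311.8], 0.81)]
tin_p [([302.4, 327.3], 0.8), ([238.6, 313.8], 0.74)]
rack [([175.3, 324.9], 0.6), ([234.1, 313.1], 0.17)]
lane_mouth [([228.8, 402.6], 0.7), ([175.7, 327.2], 0.69), ([263.9, 370.3], 0.16)]
queue [([168.1, 346.1], 0.83)]
jar_mid [([263.5, 370.9], 0.77)]
can_mid [([286.7, 223.3], 0.9), ([172.7, 324.9], 0.41)]
sauce_mid [([225.0, 404.7], 0.87)]
mug_mid [([353.7, 397.7], 0.76)]
carton_mid [([286.2, 410.8], 0.75), ([242.2, 237.9], 0.17)]
{'time': 1.1, 'q': [-1.349, 0.527, 1.433, 0.0, 1.181, -0.178], 'joint_velocities': [-0.0, 0.0, -0.001, -0.001, -0.0, 0.0], 'joint_torque': [-0.001, -44.003, -17.699, 0.063, 0.051, -0.0], 'position': [0.243, -0.576, 0.231], 'tool_rot': [0.98, 0.199, 0.0, 0.0], 'ft_force': [-0.376, 0.533, 0.401], 'moment': [-0.024, -0.046, 0.004], 'grip_force': 0.0, 'grip_width': 0.087}
```

View pics/top0.png

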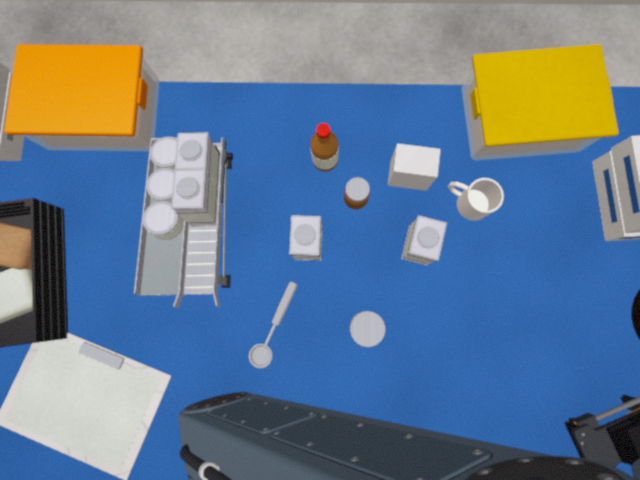

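View pics/side0.png

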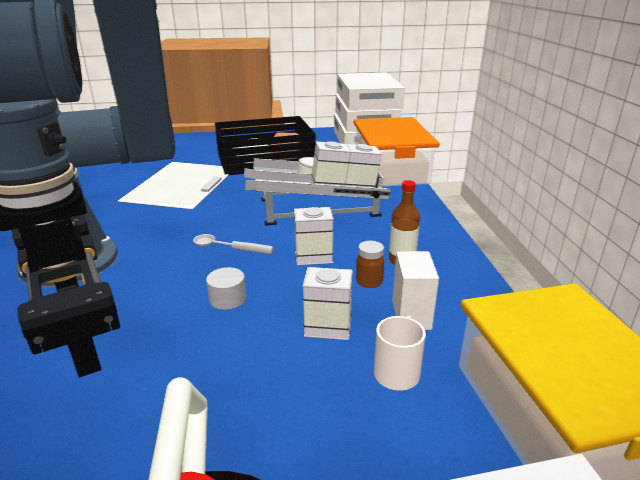

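```bash
python3 - <<'E'
import cv2,numpy as np
f=cv2.imread("pics/top0.png")
a=cv2.resize(f[125:312,130:240],None,fx=3.2,fy=3.2,interpolation=cv2.INTER_CUBIC)
b=cv2.resize(f[205:275,280:330],None,fx=4,fy=4,interpolation=cv2.INTER_CUBIC)
d=cv2.resize(f[205:275,395:455],None,fx=4,fy=4,interpolation=cv2.INTER_CUBIC)
o=np.zeros((598,640,3),np.uint8); o[:a.shape[0],:a.shape[1]]=a
o[:280,380:580]=b; o[300:580,380:620]=d
cv2.imwrite("pics/crop0.png",o)
E
```

```text
(no output)
```

View pics/crop0.png

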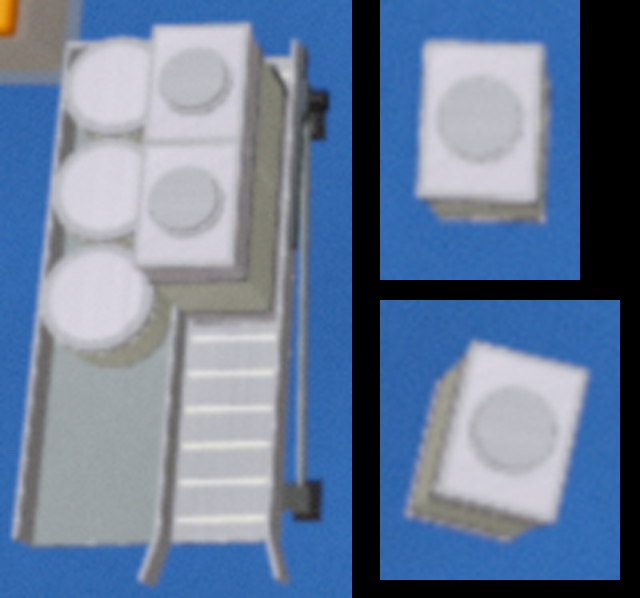

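```bash
python3 - <<'E'
from h import *
c=vision.camera("top")
A=[(425,42),(545,44),(540,202),(416,196)];B=[(472,342),(588,372),(554,522),(434,492)]
for nm,P,c0,y0 in(("A",A,280,0),("B",B,395,300)):
    X=np.array([at_z(c,(205+(y-y0)/4-.375,c0+(x-380)/4-.375),.114)[:2] for x,y in P])
    m=X.mean(0); d=(X[0]+X[1]-X[2]-X[3])/2; w=(X[0]+X[3]-X[1]-X[2])/2
    print(nm,m.round(4),np.hypot(*d).round(4),np.hypot(*w).round(4),np.degrees(np.arctan2(d[1],d[0])).round(2),np.degrees(np.arctan2(-w[0],w[1])).round(2))
f=lambda x,y,z:at_z(c,(125+y/3.2-.35,130+x/3.2-.35),z)[:2].round(4)
print("mouth L,R",f(172,541,.1),f(276,541,.1))
for z in(.075,.078,.08):print(z,"face floor",f(182,315,z),f(278,315,z))
# queued tin lids (on tilted top)
for (x,y),s in(((184,200),.19),((193,80),.27)):
    z=.1-s*np.sin(.14)+.12*np.cos(.14);print("lid",f(x,y,z),z)
def tri(l):
    pass
s=vision.camera("side")
for l in ["tin_p_mid","lane_mouth"]:
    print(l)
o=robot.get_obs();print(o["time"])
E
```

```text
A [ 0.5535 -0.0626] 0.081 0.0627 -0.87 -0.84
B [ 0.5523 -0.313 ] 0.0801 0.0614 -14.07 -13.54
mouth L,R [0.429  0.1839] [0.4303 0.1172]
0.075 face floor [0.5803 0.1968] [0.5815 0.1318]
0.078 face floor [0.5798 0.1957] [0.5809 0.131 ]
0.08 face floor [0.5794 0.195 ] [0.5806 0.1304]
lid [0.6294 0.1605] 0.19231272776311154
lid [0.7084 0.1643] 0.1811492785915726
tin_p_mid
lane_mouth
1.2
```

```bash
cat >> h.py <<'E'
def go(x,y,z,psi,frm=None):
    """fractions for a move from the present (or given pos, psi deg) pose"""
    if frm is None:
        o=robot.get_obs(); p=o["position"]; a=R.from_quat(o["tool_rot"]).as_matrix()
    else:
        p=frm[:3]; t=np.radians(frm[3]); a=np.array([[np.cos(t),np.sin(t),0],[np.sin(t),-np.cos(t),0],[0,0,-1]])
    d=a.T@(np.array([x,y,z])-p); cur=np.degrees(np.arctan2(a[1,0],a[0,0]))
    print("now",np.round(p,4),round(cur,2),"->",np.round(d/.3,4),round(-(psi-cur)/360,4),"rows>=",np.ceil(max(np.linalg.norm(d)/.0417,abs(psi-cur)/7.16)))
E
python3 - <<'E'
from h import *
from scipy.optimize import least_squares
c=vision.camera("top")
px=lambda x,y:np.array([130+x/3.2-.35,125+y/3.2-.35])
t=.14
def W(p,s,y,h):
    x=s*np.cos(t)+h*np.sin(t); z=.1-s*np.sin(t)+h*np.cos(t); C,S=np.cos(p[2]),np.sin(p[2])
    return np.array([p[0]+C*x-S*y,p[1]+S*x+C*y,z])
obs=[((136,264),'f',.03),((246,268),'f',-.03),((153,24),'b',.03),((251,23),'b',-.03)]
def res(p):
    r=[]
    for q,k,y in obs:
        r+=list(proj(c,W(p,p[3]+(.16 if k=='b' else 0),y,.114))-px(*q))
    for q,y in(((22,543),.122),((150,542),.045),((225,540),0)): r.append((proj(c,W(p,0,y,0))-px(*q))[1])
    return r
s=least_squares(res,[.43,.15,.05,.15]);p=s.x;print(p.round(4),np.degrees(p[2]),np.round(s.fun,1))
print("left guide top mouth/down",[((proj(c,W(p,a,y,.024))+.35-[130,125])*3.2).round(0).tolist() for a in(.0,.12) for y in(.033,-.033)])
go(.40,-.445,.231,5)
go(.552,-.313,.13,-13.8,(.40,-.445,.231,5))
E
```

```text
[0.4315 0.1451 0.0584 0.1442] 3.3482871240069234 [ 0.9  0.8 -2.  -1.8  1.   1.   0.2  0.1  0.8 -0.3 -0.5]
left guide top mouth/down [[169.0, 534.0], [274.0, 530.0], [180.0, 350.0], [282.0, 346.0]]
now [ 0.2433 -0.5757  0.2306] 22.91 -> [ 0.6507 -0.1978 -0.0014] 0.0497 rows>= 5.0
now [ 0.4   -0.445  0.231] 5.0 -> [ 0.5431 -0.3942  0.3367] 0.0522 rows>= 6.0
```

```bash
python3 -m handwheel '[[0.651,-0.198,0,0.05],[0.651,-0.198,0,0.05],[0.651,-0.198,0,0.05],[0.651,-0.198,0,0.05],[0.651,-0.198,0,0.05],[0.651,-0.198,0,0.05],[0.651,-0.198,0,0.05]]' 100 20
python3 -c "
from h import *
go(.552,-.313,.165,-13.8)"
```

```text
time: 1.83
position: [0.4017, -0.4433, 0.2307]
tool_rot: [0.999, 0.045, -0.0, 0.0]
ft_force: [0.0, -0.3, -0.4]
grip_width: 0.087
grip_force: 0.0
now [ 0.4017 -0.4433  0.2307] 5.17 -> [ 0.5382 -0.3873  0.2187] 0.0527 rows>= 6.0
```

```bash
python3 -m handwheel '[[0.54,-0.39,0.22,0.0525],[0.54,-0.39,0.22,0.0525],[0.54,-0.39,0.22,0.0525],[0.54,-0.39,0.22,0.0525],[0.54,-0.39,0.22,0.0525],[0.54,-0.39,0.22,0.0525],[0.54,-0.39,0.22,0.0525],[0.54,-0.39,0.22,0.0525],[0.54,-0.39,0.22,0.0525]]'
python3 - <<'E'
from h import *
go(.5523,-.313,.071,-13.8)
c=vision.camera("side");cv2.imwrite("pics/s1.png",c["frame"][:,:,::-1])
E
```

```text
time: 2.58
position: [0.5505, -0.3166, 0.165]
tool_rot: [0.992, -0.123, 0.0, 0.001]
ft_force: [0.5, -0.4, 0.2]
grip_width: 0.0871
grip_force: 0.0
now [ 0.5505 -0.3166  0.165 ] -14.11 -> [ 0.0028 -0.0135  0.3134] -0.0009 rows>= 3.0
```

View pics/s1.png

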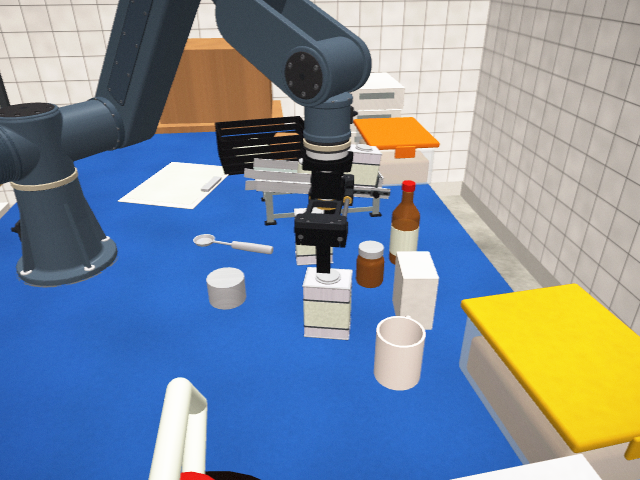

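```bash
python3 - <<'E'
from h import *
c=vision.camera("side")
for n,(x,y,a) in dict(B=(.5523,-.313,-13.8),A=(.5535,-.0626,-.9)).items():
    C,S=np.cos(np.radians(a)),np.sin(np.radians(a))
    for u,v,z in((-.04,-.03,.114),(.04,-.03,.114),(.04,.03,.114),(-.04,.03,.114),(-.04,-.03,0),(.04,-.03,0)):
        print(n,u,v,z,proj(c,np.array([x+C*u-S*v,y+S*u+C*v,z])).round(0))
a=R.from_quat(robot.get_obs()["tool_rot"]).as_matrix();p=robot.get_obs()["position"]
for s in(-.0435,.0435):print("tip",proj(c,p+a@[0,s,.008]).round(0))
E
```

```text
B -0.04 -0.03 0.114 [300. 284.]
B 0.04 -0.03 0.114 [347. 287.]
B 0.04 0.03 0.114 [350. 268.]
B -0.04 0.03 0.114 [305. 265.]
B -0.04 -0.03 0 [302. 336.]
B 0.04 -0.03 0 [346. 339.]
A -0.04 -0.03 0.114 [294. 219.]
A 0.04 -0.03 0.114 [331. 218.]
A 0.04 0.03 0.114 [328. 205.]
A -0.04 0.03 0.114 [292. 207.]
A -0.04 -0.03 0 [295. 265.]
A 0.04 -0.03 0 [331. 263.]
tip [328. 243.]
tip [322. 269.]
```

```bash
python3 -m handwheel '[[0.015,-0.015,0.1,0],[0.015,-0.015,0.2,0],[0.015,-0.015,0.28,0],[0.015,-0.015,0.3134,0],[0.015,-0.015,0.3134,0],[0.015,-0.015,0.3134,0]]'; python3 -m handwheel '[[0,0,0,0],[0,0,0,0],[0,0,0,0],[0,0,0,0],[0,0,0,0],[0,0,0,0],[0,0,0,0],[0,0,0,0]]' 0 30
```

```text
time: 3.18
position: [0.5567, -0.3123, 0.071]
tool_rot: [0.992, -0.122, 0.0, 0.0]
ft_force: [0.4, -0.2, 0.7]
grip_width: 0.0863
grip_force: 0.0
time: 3.85
position: [0.5574, -0.3118, 0.0714]
tool_rot: [0.993, -0.122, 0.001, 0.001]
ft_force: [-0.6, -1.4, 5.1]
grip_width: 0.06
grip_force: 30.0
```

```bash
python3 -m handwheel '[[0,0,-0.02,0],[0,0,-0.06,0],[0,0,-0.11,0],[0,0,-0.15,0],[0,0,-0.17,0],[0,0,-0.17,0],[0,0,-0.17,0],[0,0,-0.17,0],[0,0,-0.17,0],[0,0,-0.17,0]]'; for i in 1 2 3 4; do python3 -m handwheel '[[0,0,0,0],[0,0,0,0]]' | grep ft; done
```

```text
time: 4.68
position: [0.5564, -0.3108, 0.1206]
tool_rot: [0.993, -0.122, -0.001, -0.0]
ft_force: [0.1, -0.8, -8.4]
grip_width: 0.0598
grip_force: 30.0
ft_force: [0.6, -0.0, -7.6]
ft_force: [-0.1, -0.9, -8.2]
ft_force: [0.3, 0.1, -8.0]
ft_force: [-0.5, 0.1, -7.9]
```

```bash
python3 -m handwheel '[[0,0,0.03,0],[0,0,0.07,0],[0,0,0.11,0],[0,0,0.14,0],[0,0,0.155,0],[0,0,0.163,0],[0,0,0.167,0],[0,0,0.169,0],[0,0,0.17,0],[0,0,0.17,0]]'; python3 -m handwheel '[[0,0,0,0],[0,0,0,0],[0,0,0,0],[0,0,0,0],[0,0,0,0],[0,0,0,0]]' 100; python3 -m handwheel '[[0,0,-0.1,0],[0,0,-0.22,0],[0,0,-0.35,0],[0,0,-0.45,0],[0,0,-0.45,0]]'
python3 -c "
from h import *
go(.555,-.0626,.205,-.9)"
```

```text
time: 6.18
position: [0.5573, -0.3116, 0.0714]
tool_rot: [0.993, -0.122, 0.001, 0.0]
ft_force: [0.1, 0.8, -2.5]
grip_width: 0.0598
grip_force: 30.0
time: 6.68
position: [0.5571, -0.3114, 0.0708]
tool_rot: [0.993, -0.122, 0.0, 0.0]
ft_force: [-0.0, 0.2, 0.6]
grip_width: 0.0857
grip_force: 0.0
time: 7.1
position: [0.5607, -0.3141, 0.2133]
tool_rot: [0.993, -0.122, 0.006, 0.004]
ft_force: [0.8, -0.8, 0.9]
grip_width: 0.0873
grip_force: 0.0
now [ 0.5607 -0.3141  0.2133] -13.98 -> [-0.2212 -0.8089  0.0195] -0.0363 rows>= 7.0
```

```bash
python3 -m handwheel '[[-0.21,-0.803,0,-0.0364],[-0.21,-0.803,0,-0.0364],[-0.21,-0.803,0,-0.0364],[-0.21,-0.803,0,-0.0364],[-0.21,-0.803,0,-0.0364],[-0.21,-0.803,0,-0.0364],[-0.21,-0.803,0,-0.0364],[-0.21,-0.803,0,-0.0364],[-0.21,-0.803,0,-0.0364],[-0.21,-0.803,0,-0.0364]]'
python3 -c "
from h import *
go(.5545,-.0626,.071,-.9)"
```

```text
time: 7.93
position: [0.5544, -0.0636, 0.2055]
tool_rot: [1.0, -0.008, 0.0, 0.0]
ft_force: [0.5, 0.0, 0.2]
grip_width: 0.0871
grip_force: 0.0
now [ 0.5544 -0.0636  0.2055] -0.96 -> [-0.     -0.0036  0.4482] -0.0002 rows>= 4.0
```

```bash
python3 -m handwheel '[[0,-0.0036,0.1,0],[0,-0.0036,0.22,0],[0,-0.0036,0.33,0],[0,-0.0036,0.41,0],[0,-0.0036,0.448,0],[0,-0.0036,0.448,0],[0,-0.0036,0.448,0]]'; python3 -m handwheel '[[0,0,0,0],[0,0,0,0],[0,0,0,0],[0,0,0,0],[0,0,0,0],[0,0,0,0],[0,0,0,0],[0,0,0,0]]' 0 30;  python3 -m handwheel '[[0,0,-0.02,0],[0,0,-0.06,0],[0,0,-0.11,0],[0,0,-0.15,0],[0,0,-0.17,0],[0,0,-0.17,0],[0,0,-0.17,0],[0,0,-0.17,0],[0,0,-0.17,0],[0,0,-0.17,0]]'; for i in 1 2 3 4; do python3 -m handwheel '[[0,0,0,0],[0,0,0,0]]' | grep ft; done
```

```text
time: 8.52
position: [0.5545, -0.0624, 0.0711]
tool_rot: [1.0, -0.009, -0.0, 0.0]
ft_force: [-0.1, -0.3, 0.3]
grip_width: 0.0869
grip_force: 0.0
time: 9.18
position: [0.5545, -0.0612, 0.072]
tool_rot: [1.0, -0.008, 0.001, 0.0]
ft_force: [-1.0, 0.4, 5.9]
grip_width: 0.0597
grip_force: 30.0
time: 10.02
position: [0.5535, -0.061, 0.1213]
tool_rot: [1.0, -0.008, -0.001, -0.0]
ft_force: [-0.1, 0.3, -3.4]
grip_width: 0.0601
grip_force: 30.0
ft_force: [-0.0, 0.1, -3.4]
ft_force: [-0.5, -0.4, -3.4]
ft_force: [-0.1, 0.3, -3.3]
ft_force: [-0.0, -0.3, -3.0]
```

```bash
python3 -m handwheel '[[0,0,0.03,0],[0,0,0.07,0],[0,0,0.11,0],[0,0,0.14,0],[0,0,0.155,0],[0,0,0.163,0],[0,0,0.167,0],[0,0,0.169,0],[0,0,0.17,0],[0,0,0.17,0]]'; python3 -m handwheel '[[0,0,0,0],[0,0,0,0],[0,0,0,0],[0,0,0,0],[0,0,0,0],[0,0,0,0]]' 100; python3 -m handwheel '[[0,0,-0.1,0],[0,0,-0.22,0],[0,0,-0.35,0],[0,0,-0.45,0],[0,0,-0.45,0],[0,0,-0.45,0]]'
python3 -m handwheel '[[0.02,0.833,0,0.0364],[0.02,0.833,0,0.0364],[0.02,0.833,0,0.0364],[0.02,0.833,0,0.0364],[0.02,0.833,0,0.0364],[0.02,0.833,0,0.0364],[0.02,0.833,0,0.0364],[0.02,0.833,0,0.0364],[0.02,0.833,0,0.0364],[0.02,0.833,0,0.0364]]'
python3 - <<'E'
from h import *
go(.557,-.3115,.071,-14)
s=vision.camera("side")
for l in ("tin_p","tin_q"):print([(np.round(r["point"],1).tolist(),round(r["conf"],2)) for r in vision.look_for("side",l)[:4]])
cv2.imwrite("pics/s2.png",s["frame"][:,:,::-1])
E
```

```text
time: 11.52
position: [0.5545, -0.0613, 0.0719]
tool_rot: [1.0, -0.008, 0.001, 0.0]
ft_force: [-0.3, -0.4, 1.9]
grip_width: 0.0597
grip_force: 30.0
time: 12.02
position: [0.5541, -0.0612, 0.0711]
tool_rot: [1.0, -0.008, 0.0, 0.0]
ft_force: [-0.2, 0.3, 0.9]
grip_width: 0.0854
grip_force: 0.0
time: 12.52
position: [0.5553, -0.0615, 0.2082]
tool_rot: [1.0, -0.008, 0.002, 0.001]
ft_force: [0.7, 1.3, 0.4]
grip_width: 0.0871
grip_force: 0.0
time: 13.35
position: [0.5554, -0.3091, 0.2046]
tool_rot: [0.993, -0.121, -0.002, -0.001]
ft_force: [-0.2, 0.5, 0.1]
grip_width: 0.0869
grip_force: 0.0
now [ 0.5554 -0.3091  0.2046] -13.93 -> [0.0087 0.0073 0.4454] 0.0002 rows>= 4.0
[([245.8, 308.8], 0.81), ([301.7, 329.5], 0.67)]
[([245.8, 308.8], 0.81), ([301.7, 329.5], 0.67)]
```

View pics/s2.png

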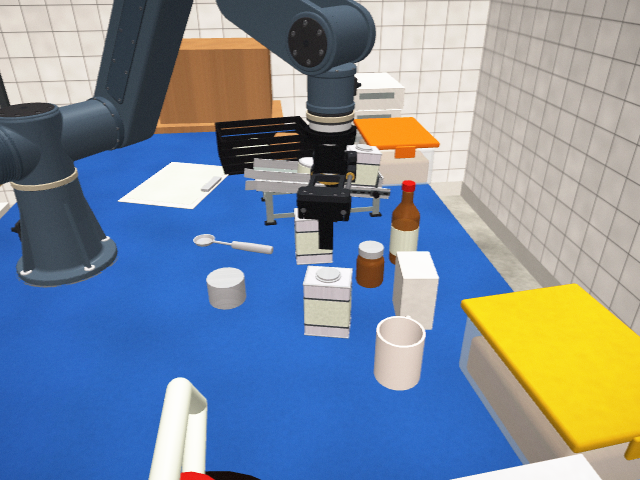

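```bash
python3 -m handwheel '[[0.008,0.007,0.1,0],[0.008,0.007,0.22,0],[0.008,0.007,0.33,0],[0.008,0.007,0.41,0],[0.008,0.007,0.445,0],[0.008,0.007,0.445,0],[0.008,0.007,0.445,0]]'; python3 -m handwheel '[[0,0,0,0],[0,0,0,0],[0,0,0,0],[0,0,0,0],[0,0,0,0],[0,0,0,0],[0,0,0,0],[0,0,0,0]]' 0 30;  python3 -m handwheel '[[0,0,-0.02,0],[0,0,-0.06,0],[0,0,-0.12,0],[0,0,-0.19,0],[0,0,-0.26,0],[0,0,-0.33,0],[0,0,-0.4,0],[0,0,-0.46,0],[0,0,-0.5,0],[0,0,-0.52,0],[0,0,-0.53,0],[0,0,-0.53,0],[0,0,-0.53,0],[0,0,-0.53,0]]'
python3 -c "
from h import *
go(.49,-.06,.231,-4)
go(.475,.1475,.231,3.3,(.49,-.06,.231,-4))"
```

```text
time: 14.08
position: [0.5586, -0.3134, 0.0731]
tool_rot: [0.993, -0.121, 0.0, 0.0]
ft_force: [0.0, -0.5, 1.1]
grip_width: 0.0868
grip_force: 0.0
time: 14.75
position: [0.5582, -0.3138, 0.0734]
tool_rot: [0.993, -0.122, 0.0, 0.0]
ft_force: [-0.5, 2.0, 5.2]
grip_width: 0.0597
grip_force: 30.0
time: 15.92
position: [0.5572, -0.3131, 0.23]
tool_rot: [0.993, -0.122, -0.001, -0.001]
ft_force: [-0.7, 0.2, -7.4]
grip_width: 0.0599
grip_force: 30.0
now [ 0.5572 -0.3131  0.23  ] -13.99 -> [-0.4213 -0.7646 -0.0009] -0.0278 rows>= 7.0
now [ 0.49  -0.06   0.231] -4.0 -> [-0.0981 -0.6865  0.    ] -0.0203 rows>= 5.0
```

```bash
python3 -m handwheel '[[-0.01,-0.02,0,0],[-0.04,-0.07,0,-0.002],[-0.08,-0.14,0,-0.005],[-0.12,-0.22,0,-0.008],[-0.17,-0.31,0,-0.011],[-0.22,-0.4,0,-0.015],[-0.27,-0.49,0,-0.018],[-0.32,-0.58,0,-0.021],[-0.37,-0.66,0,-0.025],[-0.4,-0.72,0,-0.027],[-0.417,-0.755,0,-0.028],[-0.421,-0.765,0,-0.028],[-0.421,-0.765,0,-0.028]]'
python3 -c "
from h import *
go(.485,.148,.231,3.3)"
```

```text
time: 17.0
position: [0.4912, -0.0602, 0.2318]
tool_rot: [0.999, -0.033, 0.0, 0.0]
ft_force: [-1.0, -0.1, -7.7]
grip_width: 0.0596
grip_force: 30.0
now [ 0.4912 -0.0602  0.2318] -3.84 -> [-0.0671 -0.691   0.0021] -0.0198 rows>= 5.0
```

```bash
python3 -m handwheel '[[-0.001,-0.02,0,0],[-0.006,-0.06,0,-0.002],[-0.012,-0.12,0,-0.004],[-0.02,-0.2,0,-0.006],[-0.028,-0.29,0,-0.009],[-0.037,-0.38,0,-0.012],[-0.046,-0.47,0,-0.015],[-0.054,-0.56,0,-0.017],[-0.06,-0.62,0,-0.019],[-0.065,-0.67,0,-0.02],[-0.067,-0.69,0,-0.02],[-0.067,-0.69,0,-0.02],[-0.067,-0.69,0,-0.02],[-0.067,-0.69,0,-0.02]]'
python3 - <<'E'
from h import *
go(.485,.148,.231,3.3)
o=[]
c=vision.camera("top");f=c["frame"][:,:,::-1]
a=cv2.resize(f[120:320,120:250],None,fx=3,fy=3,interpolation=cv2.INTER_CUBIC)
c=vision.camera("side");f=c["frame"][:,:,::-1]
b=cv2.resize(f[90:240,230:400],None,fx=2.4,fy=2.4,interpolation=cv2.INTER_CUBIC)
o=np.zeros((600,800,3),np.uint8);o[:,:390]=a;o[:b.shape[0],391:391+b.shape[1]]=b[:, :409]
cv2.imwrite("pics/m3.png",o)
E
```

```text
time: 18.17
position: [0.4852, 0.1464, 0.2315]
tool_rot: [1.0, 0.028, -0.0, 0.0]
ft_force: [-0.3, 0.1, -7.3]
grip_width: 0.0598
grip_force: 30.0
now [0.4852 0.1464 0.2315] 3.23 -> [-0.0005 -0.0054  0.0018] -0.0002 rows>= 1.0
```

View pics/m3.png

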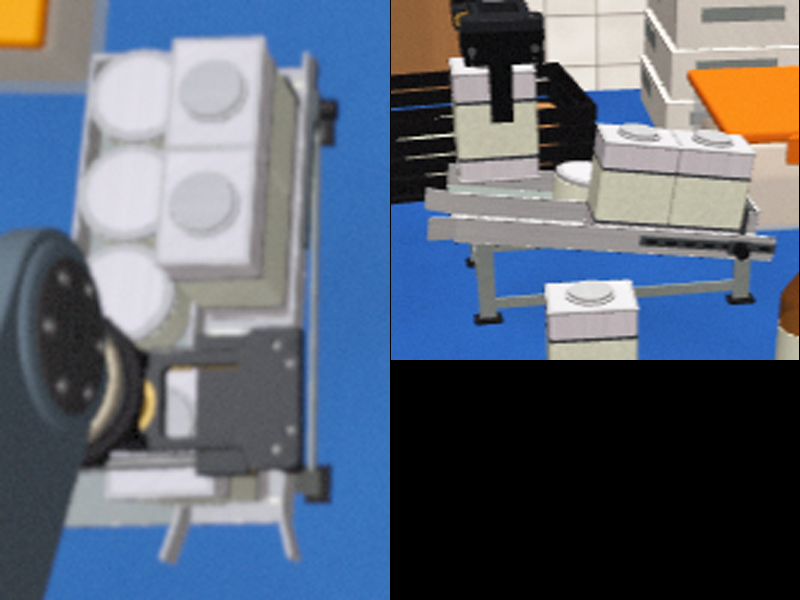

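```bash
python3 - <<'E'
from h import *
c=vision.camera("top")
ob=robot.get_obs();a=R.from_quat(ob["tool_rot"]).as_matrix();p=ob["position"]
print(a.round(3).tolist())
for off in(0,-.004):
  for nm,v in dict(topL=(-.04,-.03,-.043),topR=(-.04,.03,-.043),botR=(-.04,.03,.071),).items():
    q=p+a@(np.array(v)+[off,0,0]);print(off,nm,((proj(c,q)+.35-[120,120])*3).round(0))
s=vision.camera("side")
for nm,v in dict(botRear=(-.04,.03,.071),botFront=(.04,.03,.071),topRear=(-.04,.03,-.043),topFront=(.04,.03,-.043)).items():
    q=p+a@np.array(v);print(nm,((proj(s,q)+.3-[230,90])*2.4+[391,0]).round(0))
fl=np.array([.4315,.1451,.1]);t=.0584
for s_,w in((0,-.033),(.345,-.033)):
    q=fl+[s_*.99*np.cos(t)-w*np.sin(t),s_*.99*np.sin(t)+w*np.cos(t),-s_*.1395];print("floor",s_,((proj(s,q)+.3-[230,90])*2.4+[391,0]).round(0))
E
```

```text
[[0.998, 0.056, -0.0], [0.056, -0.998, -0.0], [-0.0, 0.0, -1.0]]
0 topL [106. 488.]
0 topR [213. 484.]
0 botR [270. 494.]
-0.004 topL [106. 495.]
-0.004 topR [213. 491.]
-0.004 botR [270. 500.]
botRear [462. 182.]
botFront [541. 176.]
topRear [454.  69.]
topFront [537.  65.]
floor 0 [452. 238.]
floor 0.345 [769. 256.]
```

```bash
python3 -m handwheel '[[0.015,-0.003,0.02,0],[0.033,-0.006,0.05,0],[0.033,-0.006,0.08,0],[0.033,-0.006,0.088,0],[0.033,-0.006,0.088,0],[0.033,-0.006,0.088,0]]'; python3 -m handwheel '[[0,0,0.01,0],[0,0,0.02,0],[0,0,0.03,0],[0,0,0.04,0],[0,0,0.05,0],[0,0,0.06,0],[0,0,0.07,0],[0,0,0.08,0],[0,0,0.085,0],[0,0,0.085,0],[0,0,0.085,0]]'
```

```text
time: 18.87
position: [0.4943, 0.1497, 0.2045]
tool_rot: [1.0, 0.029, -0.001, 0.0]
ft_force: [0.1, -0.4, -7.5]
grip_width: 0.0595
grip_force: 30.0
time: 19.78
position: [0.4947, 0.1502, 0.1796]
tool_rot: [1.0, 0.028, -0.0, -0.001]
ft_force: [-0.1, 4.2, -7.7]
grip_width: 0.0598
grip_force: 30.0
```

```bash
python3 -m handwheel '[[0,-0.003,0,0],[0,-0.007,0,0],[0,-0.007,0,0],[0,-0.007,0,0]]'; python3 -c "
from h import *
print(robot.get_obs()['moment'].round(2) if hasattr(robot.get_obs()['moment'],'round') else robot.get_obs()['moment'])"
```

```text
time: 20.12
position: [0.4948, 0.1512, 0.1799]
tool_rot: [1.0, 0.029, 0.0, 0.001]
ft_force: [-0.2, 0.1, -8.1]
grip_width: 0.0602
grip_force: 30.0
[0.04 0.   0.04]
```

```bash
python3 -m handwheel '[[0,-0.004,0,0],[0,-0.007,0.006,0],[0,-0.007,0.012,0],[0,-0.007,0.018,0],[0,-0.007,0.024,0],[0,-0.007,0.028,0],[0,-0.007,0.031,0],[0,-0.007,0.033,0],[0,-0.007,0.033,0]]';  python3 -m handwheel '[[0,0,0.003,0],[0,0,0.005,0],[0,0,0.007,0],[0,0,0.009,0],[0,0,0.009,0]]' - 22;
```

```text
time: 20.87
position: [0.4958, 0.154, 0.1706]
tool_rot: [1.0, 0.029, 0.001, -0.0]
ft_force: [1.0, 0.6, -2.6]
grip_width: 0.0599
grip_force: 30.0
time: 21.28
position: [0.4942, 0.1539, 0.1668]
tool_rot: [1.0, 0.029, -0.0, -0.0]
ft_force: [0.5, -0.4, -3.7]
grip_width: 0.0601
grip_force: 22.0
```

```bash
python3 -m handwheel '[[0,0,0.003,0],[0,0,0.006,0],[0,0,0.006,0],[0,0,0.006,0]]'; python3 - <<'E'
from h import *
print(robot.get_obs()["moment"])
c=vision.camera("side");f=c["frame"][:,:,::-1]
cv2.imwrite("pics/m4.png",cv2.resize(f[90:240,220:400],None,fx=4,fy=4,interpolation=cv2.INTER_CUBIC))
E
```

```text
time: 21.62
position: [0.4961, 0.1541, 0.1663]
tool_rot: [1.0, 0.029, 0.002, -0.0]
ft_force: [2.7, 0.4, 4.3]
grip_width: 0.0604
grip_force: 22.0
[ 0.30474082 -0.20804764 -0.08294467]
```

View pics/m4.png

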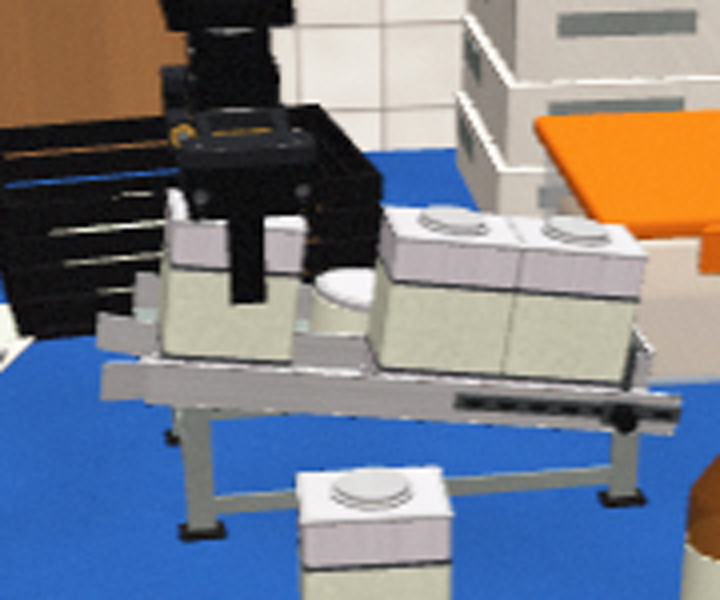

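```bash
python3 -m handwheel '[[0.008,0,0.0011,0],[0.016,0,0.0022,0],[0.024,0,0.0034,0],[0.032,0,0.0045,0],[0.04,0,0.0056,0],[0.048,0,0.0067,0],[0.056,0,0.0078,0],[0.064,0,0.009,0],[0.072,0,0.0101,0],[0.08,0,0.0112,0],[0.08,0,0.0112,0]]'; python3 -m handwheel '[[0.005,0,0.0007,0],[0.01,0,0.0014,0],[0.015,0,0.0021,0],[0.02,0,0.0028,0],[0.02,0,0.0028,0]]'
```

```text
time: 22.58
position: [0.5202, 0.1554, 0.1628]
tool_rot: [1.0, 0.029, 0.002, -0.0]
ft_force: [2.9, -0.1, 5.5]
grip_width: 0.0598
grip_force: 22.0
time: 23.0
position: [0.5259, 0.1558, 0.162]
tool_rot: [1.0, 0.029, 0.002, -0.0]
ft_force: [2.6, 0.1, 4.4]
grip_width: 0.0595
grip_force: 22.0
```

```bash
for i in 1 2; do python3 -m handwheel '[[0.0025,0,0.0004,0],[0.005,0,0.0007,0],[0.0075,0,0.001,0],[0.01,0,0.0014,0],[0.01,0,0.0014,0]]' | grep -E 'pos|ft'; done
```

```text
position: [0.5287, 0.1559, 0.1616]
ft_force: [1.2, 0.9, 5.8]
position: [0.5317, 0.1561, 0.1612]
ft_force: [2.1, 0.4, 6.6]
```

```bash
for i in 1 2; do python3 -m handwheel '[[0.0025,0,0.0004,0],[0.005,0,0.0007,0],[0.0075,0,0.001,0],[0.01,0,0.0014,0],[0.01,0,0.0014,0]]' | grep -E 'pos|ft|time'; done
```

```text
time: 24.25
position: [0.5347, 0.1563, 0.1608]
ft_force: [1.4, 0.1, 5.4]
time: 24.67
position: [0.5377, 0.1564, 0.1604]
ft_force: [2.0, 0.2, 6.0]
```

```bash
for i in 1 2; do python3 -m handwheel '[[0.0025,0,0.0004,0],[0.005,0,0.0007,0],[0.0075,0,0.001,0],[0.01,0,0.0014,0],[0.01,0,0.0014,0]]' | grep -E 'pos|ft|time'; done
```

```text
time: 25.08
position: [0.5407, 0.1566, 0.16]
ft_force: [1.6, -0.1, 4.9]
time: 25.5
position: [0.5437, 0.1568, 0.1596]
ft_force: [2.5, 0.4, 4.6]
```

```bash
python3 -m handwheel '[[0.0025,0,0.0004,0],[0.005,0,0.0007,0],[0.0075,0,0.001,0],[0.0075,0,0.001,0],[0.0075,0,0.001,0]]' | grep -E 'pos|ft|time'
```

```text
time: 25.92
position: [0.5459, 0.1569, 0.1592]
ft_force: [2.3, 0.2, 4.7]
```

```bash
python3 -m handwheel '[[0.0025,0,0.0004,0],[0.005,0,0.0007,0],[0.0075,0,0.001,0],[0.0075,0,0.001,0]]' | grep -E 'pos|ft|time'
```

```text
time: 26.25
position: [0.5481, 0.1571, 0.159]
ft_force: [1.9, -0.4, 5.0]
```

```bash
python3 - <<'E'
from h import *
c=vision.camera("side");f=c["frame"][:,:,::-1]
cv2.imwrite("pics/m5.png",cv2.resize(f[110:210,240:400],None,fx=5,fy=5,interpolation=cv2.INTER_CUBIC))
E
```

```text
(no output)
```

View pics/m5.png

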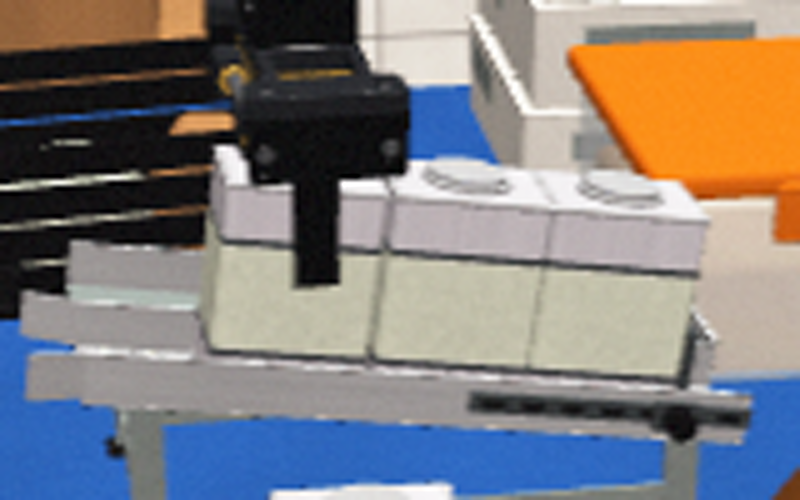

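```bash
python3 -m handwheel '[[0.0015,0,0.0002,0],[0.003,0,0.0004,0],[0.003,0,0.0004,0]]' | grep -E 'pos|ft|time'
```

```text
time: 26.55
position: [0.5489, 0.1571, 0.1588]
ft_force: [2.0, -0.2, 5.2]
```

```bash
python3 -m handwheel '[[0.0015,0,0.0002,0],[0.003,0,0.0004,0],[0.003,0,0.0004,0]]' | grep -E 'pos|ft|time'
```

```text
time: 26.8
position: [0.5498, 0.1571, 0.1587]
ft_force: [1.6, -0.5, 5.6]
```

```bash
python3 -m handwheel '[[0.0015,0,0.0002,0],[0.003,0,0.0004,0],[0.003,0,0.0004,0]]' | grep -E 'pos|ft|time'
```

```text
time: 27.05
position: [0.5507, 0.1572, 0.1585]
ft_force: [1.1, 0.4, 5.4]
```

```bash
python3 -m handwheel '[[0.0015,0,0.0002,0],[0.003,0,0.0004,0],[0.003,0,0.0004,0]]' | grep -E 'pos|ft|time'
```

```text
time: 27.3
position: [0.5514, 0.1573, 0.1584]
ft_force: [1.1, -0.4, 6.2]
```

```bash
python3 -m handwheel '[[0.0015,0,0.0002,0],[0.003,0,0.0004,0],[0.003,0,0.0004,0]]' | grep -E 'pos|ft|time'
```

```text
time: 27.55
position: [0.5514, 0.1573, 0.1583]
ft_force: [-0.8, 0.1, 7.4]
```

```bash
python3 -m handwheel '[[0.0015,0,0.0002,0],[0.003,0,0.0004,0],[0.003,0,0.0004,0]]' | grep -E 'pos|ft|time'
```

```text
time: 27.8
position: [0.5515, 0.1573, 0.1582]
ft_force: [-1.0, 0.2, 8.9]
```

```bash
python3 -m handwheel '[[0,0,-0.001,0],[0,0,-0.002,0],[0,0,-0.002,0],[0,0,-0.002,0]]' - 6 | grep -E 'pos|ft|grip'; python3 -m handwheel '[[0,0,0,0],[0,0,0,0],[0,0,0,0],[0,0,0,0],[0,0,0,0],[0,0,0,0],[0,0,0,0]]' 100;  python3 -m handwheel '[[0,0,-0.03,0],[0,0,-0.07,0],[0,0,-0.13,0],[0,0,-0.2,0],[0,0,-0.28,0],[0,0,-0.36,0],[0,0,-0.43,0],[0,0,-0.45,0],[0,0,-0.45,0],[0,0,-0.45,0]]'
python3 - <<'E'
from h import *
o=[]
c=vision.camera("side");f=c["frame"][:,:,::-1]
a=cv2.resize(f[110:350,200:440],None,fx=2.5,fy=2.5,interpolation=cv2.INTER_CUBIC)
cv2.imwrite("pics/m6.png",a)
E
```

```text
position: [0.5516, 0.1573, 0.1575]
ft_force: [-0.2, 0.7, 2.1]
grip_width: 0.0599
grip_force: 6.0
time: 28.72
position: [0.5524, 0.1572, 0.1578]
tool_rot: [1.0, 0.029, -0.0, 0.0]
ft_force: [0.8, -0.3, -0.0]
grip_width: 0.0867
grip_force: 0.0
time: 29.55
position: [0.5519, 0.1572, 0.2926]
tool_rot: [1.0, 0.029, -0.0, 0.0]
ft_force: [-0.5, 0.9, -0.6]
grip_width: 0.0869
grip_force: 0.0
```

View pics/m6.png

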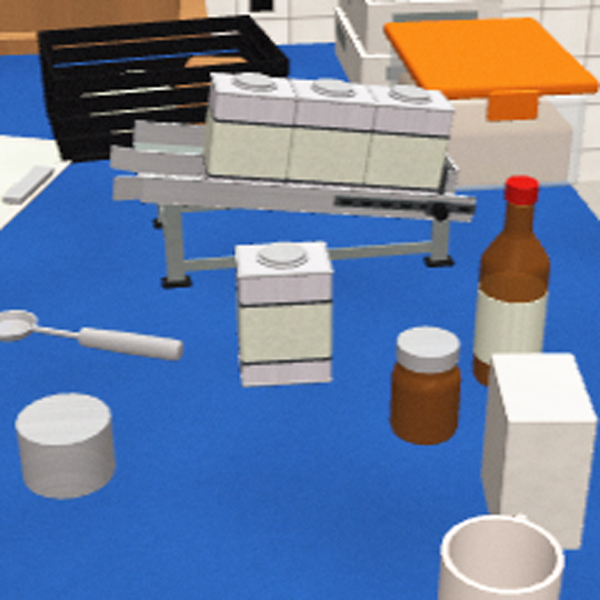

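The picture shows the heavier tin (about 250, 130) flush with the two queued tins and leaning with the slope. The lighter tin is upright at (285, 315), and the bystanders in this crop are where they were.

```bash
python3 -c "
from rig import job
print(job.hand_in())"
```

```text
the job is handed in; nothing more can be done
None
```

The job is handed in: the heavier tin (about 8.0 N against 3.3 N) rests against the queue in the narrow lane and is released, the lighter one stands upright on the counter, and it took about 30 s of the 64 s allowed.

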